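# Swap the syringes round to their own rests

### The job

The three syringes beside the sampler lie in the wrong rests. Swap them round, parking one in the empty round spare rest on the way, until the syringe with its plunger drawn fully out lies in the longest rest, the half-drawn one in the medium rest and the pushed-in one in the shortest rest, each lying straight and centred in both saddles, nose over the nose block. Keep the syringes off the bench top, and do not disturb the vial rack, beaker and jar.

Things in the scene. Friction and masses are not known exactly. Their poses are not given: they have to be found in the camera images.
- syringe_out: White syringe lying in a rest, nose away from the robot. Barrel 100 x 20 mm dia, flange 36 x 22 mm at its rear, nose 15 mm long, 45 g. Black plunger drawn fully out, does not slide: 199 mm from nose tip to thumb disc (22 mm dia). Origin: nose tip, on the axis; x along the axis, out of the nose. Barrel from 15 to 115 mm behind the origin; grip across its middle, 65 mm behind.
- syringe_half: White syringe lying in a rest, nose away from the robot. Barrel 100 x 20 mm dia, flange 36 x 22 mm at its rear, nose 15 mm long, 45 g. Black plunger drawn half out, does not slide: 163 mm from nose tip to thumb disc (22 mm dia). Origin: nose tip, on the axis; x along the axis, out of the nose. Barrel from 15 to 115 mm behind the origin; grip across its middle, 65 mm behind.
- syringe_in: White syringe lying in a rest, nose away from the robot. Barrel 100 x 20 mm dia, flange 36 x 22 mm at its rear, nose 15 mm long, 45 g. Black plunger pushed fully in, does not slide: 127 mm from nose tip to thumb disc (22 mm dia). Origin: nose tip, on the axis; x along the axis, out of the nose. Barrel from 15 to 115 mm behind the origin; grip across its middle, 65 mm behind.
- rest_long: Longest rest, fixed: grey plate 50 mm wide, 220 long, from 75 mm nosewards to 145 mm behind the origin, 8 mm thick, with two V saddles (6 mm thick, 31 wide at top, 39 high) 28 mm before and behind the origin. All rests have the same saddles; they hold a barrel level, axis 40 mm above the bench. Origin: on the bench under the middle of a lying barrel; x level along the rest to the nose end (nose tip at x = 65 mm; block 20 mm high there).
- rest_medium: Medium rest, fixed: grey plate 50 mm wide, 184 long, from 75 mm nosewards to 109 mm behind the origin, 8 mm thick, with two V saddles (6 mm thick, 31 wide at top, 39 high) 28 mm before and behind the origin. All rests have the same saddles; they hold a barrel level, axis 40 mm above the bench. Origin: on the bench under the middle of a lying barrel; x level along the rest to the nose end (nose tip at x = 65 mm; block 20 mm high there).
- rest_short: Shortest rest, fixed: grey plate 50 mm wide, 149 long, from 75 mm nosewards to 74 mm behind the origin, 8 mm thick, with two V saddles (6 mm thick, 31 wide at top, 39 high) 28 mm before and behind the origin. All rests have the same saddles; they hold a barrel level, axis 40 mm above the bench. Origin: on the bench under the middle of a lying barrel; x level along the rest to the nose end (nose tip at x = 65 mm; block 20 mm high there).
- rest_spare: Spare rest, fixed: grey disc of 100 mm diameter, 8 mm thick, with two V saddles (6 mm thick, 31 wide at top, 39 high) 28 mm before and behind the origin. All rests have the same saddles; they hold a barrel level, axis 40 mm above the bench. Origin: on the bench under the middle of a lying barrel; x level along the rest to the nose end, away from the robot; no nose block.
- vial_rack: Black block 90 x 200 x 45 mm full of small blue-capped vials, 64 mm high in all, 0.9 kg. Origin: centre of its underside. A bystander: leave it alone.
- beaker: Glass beaker, 60 mm across, 75 mm high. Origin: centre of its underside. A bystander: leave it alone.
- jar: Amber glass jar with a blue cap, 56 mm across, 80 mm high. Origin: centre of its underside. A bystander: leave it alone.
Mind the look-alikes: they are no part of the job. What is shaped like the syringe_in but yellow is not meant. Leave any purple look-alike of the rest_medium alone.

How it is judged:
On the way:
1. one of the syringes is parked in the round spare rest (((horizontal distance between syringe_out and rest_spare between 0.05 and 0.08 m and z of syringe_out in the frame of rest_spare between 0.032 and 0.048 m and angle between the x axis of syringe_out and the x axis of rest_spare, either way round below 0.25 rad and linear speed of syringe_out below 0.03 m/s) or (horizontal distance between syringe_half and rest_spare between 0.05 and 0.08 m and z of syringe_half in the frame of rest_spare between 0.032 and 0.048 m and angle between the x axis of syringe_half and the x axis of rest_spare, either way round below 0.25 rad and linear speed of syringe_half below 0.03 m/s) or (horizontal distance between syringe_in and rest_spare between 0.05 and 0.08 m and z of syringe_in in the frame of rest_spare between 0.032 and 0.048 m and angle between the x axis of syringe_in and the x axis of rest_spare, either way round below 0.25 rad and linear speed of syringe_in below 0.03 m/s))), for 0.2 s.
At the end, for the whole second after the job is handed in: The drawn-out syringe lies in the longest rest, the half-drawn one in the medium rest and the pushed-in one in the shortest, each with its nose at the nose end, within 15 mm of centred along the rest, 12 mm across and 7 mm in height, within 0.15 rad of the rest's direction, and at rest (x of syringe_out in the frame of rest_long between 0.05 and 0.08 m and y of syringe_out in the frame of rest_long between -0.012 and 0.012 m and z of syringe_out in the frame of rest_long between 0.033 and 0.047 m and angle between the x axis of syringe_out and the x axis of rest_long, either way round below 0.15 rad and linear speed of each of syringe_out, syringe_half, syringe_in below 0.02 m/s and angular speed of each of syringe_out, syringe_half, syringe_in below 0.3 rad/s and x of syringe_half in the frame of rest_medium between 0.05 and 0.08 m and y of syringe_half in the frame of rest_medium between -0.012 and 0.012 m and z of syringe_half in the frame of rest_medium between 0.033 and 0.047 m and angle between the x axis of syringe_half and the x axis of rest_medium, either way round below 0.15 rad and x of syringe_in in the frame of rest_short between 0.05 and 0.08 m and y of syringe_in in the frame of rest_short between -0.012 and 0.012 m and z of syringe_in in the frame of rest_short between 0.033 and 0.047 m and angle between the x axis of syringe_in and the x axis of rest_short, either way round below 0.15 rad); the robot touches nothing.
It fails at once if a syringe is laid or dropped on the bench top (height (world z) of any of syringe_out, syringe_half, syringe_in below 0.018 m).
It fails at once if the vial rack, beaker or jar is shifted by more than 20 mm (distance of any of vial_rack, beaker, jar from where it was at the start of the episode above 0.02 m).
It also fails if it takes over 102 s, if anything falls off the work surface, if the arm or the gripper's body presses on something with over 40 N, if the wrist force passes 120 N, or if a joint passes its speed limit or range.

### The arm

A 6-joint arm with a two-finger parallel gripper is mounted at the origin on the work surface. World frame = base frame: x ahead of the robot, y to its left, z up, the work surface at z = 0. Lengths are in m, angles in rad, forces in N, time in s.
With the tool pointing down it reaches from about 0.275 to 0.975 m from the base axis. Payload 8.4 kg.
Tool frame: the origin (TCP) lies midway between the tips of the shut fingers; the grasp point (between the pads) lies 19 mm behind it (r.hold_point_z is the distance from the TCP to the grasp point, in m); z points along the fingers, y is the line along which they close (so a half turn about z gives the same grasp; the last joint's range is limited). The gripper opens to 92 mm and grips with 3 to 60 N. Pads are 20 mm wide; open, the fingers measure 128 mm over their backs; the gripper's body (75 mm by 189 mm) begins 69 mm behind the grasp point.
Start: joints at [1.183, 0.353, 1.633, -0, 1.155, -0.002], TCP at [0.235, 0.579, 0.215] pointing down, gripper open.
Joint ranges: [-2.63, 2.63], [-0.92, 2.1], [0.06, 2.66], [-1.3, 4.44], [0, 2.69], [-3.02, 3.02]. Speed limits (rad/s): [2.22, 2.22, 2.79, 3.14, 3.14, 3.14].

### API

Orientations are given as [roll, pitch, yaw] about the fixed x, y, z axes, in that order (R = Rz(yaw) Ry(pitch) Rx(roll)).
In Python, from station import r gives the robot as it stands. The module is installed in compiled form; this text tells all that it offers.
- The arm moves only by the tool play_rows, never from a script. Its argument "steps" is text: rows parted by semicolons, each of 7 numbers parted by spaces: the finger opening in mm, from 0 to 91.9, then the shift along the tool's x, y, z in mm, then the turn, a rotation vector about the tool's x, y, z in rad. In form: fingers dx dy dz rx ry rz; .... A call has 1 to 12 rows; each row is the pose to reach, as a shift and turn from the pose commanded when the call began, along the tool's axes at that moment; what a row does not reach only later rows make up. A row lasts 1/8 s, in which the tool goes at most 62.5 mm and 10.7 degrees, less where a joint would pass 70% of its speed; a pose out of reach is approached as far as the arm can. A call with a gripper value outside its range is refused whole. The fingers move at their own pace and stop on an object; "force" is the grip in N (left out, the last holds). Time passes only in rows, so rows that repeat a pose let the fingers close. It gives the time, the measured TCP pose, the force, the opening and the grip force at its end, in the units of the state.
- r.state(): the state, without advancing time (a new reading comes with each control period).
- r.read_camera(name): name is "scene" or "side" or "wrist"; returns a dict with "pixels" (420x560x3 uint8, red, green, blue), "camera_matrix" (3x3 intrinsics, pixels), "R" (3x3) and "t" (3): a world point X has camera coordinates R X + t. Camera axes: x right, y down, z forward; pixel columns grow to the right and rows downward; lengths in m; the calibration is good to about 2 mm. A picture is of the moment at which its call begins. There is no depth.
- r.close_job(): hands the job in; it is judged then, once.
The state is a dict: "time": time; "joint_positions": joint angles; "joint_velocities": joint speeds; "effort": joint torques, N m; "position": TCP position; "ee_rot": TCP orientation; "ft_force": force on the tool from outside, world axes, zero at the start; "ft_torque": the same for the moment, N m; "grip_width": opening from 0.0 (shut) to 1.0 (fully open); "gripper_force": force on a finger pad.
Only numpy, scipy, OpenCV 4.12 (cv2) and the standard library are available. Lean on these libraries where they do the work, as an engineer would, in place of code of your own. Each camera call takes 0.05 s, during which the arm holds its last target. There are 200 camera calls.

## Working session

There is one attempt and no reset: what is moved stays moved. The work goes in short steps, Python scripts to look and compute and a tool call to move; the robot and the scene stay as the last step left them, time stands still between calls to the robot, and variables do not carry over. Pictures are saved under pics/ and viewed, at most 14 in all, crops included, and the job is handed in when it is done.

Besides the shell and the picture viewer there is one more tool, called after ">>>" by a JSON object that holds its "api" and its "payload". play_rows: Moves the arm, as the interface text tells. Its arguments: {"type":"object","properties":{"steps":{"type":"string"},"force":{"type":"number"}},"required":["steps"]}

```bash
mkdir -p pics; cat > h.py <<'E'
import numpy as np, cv2
from station import r
def cam(n,f=None):
    c=r.read_camera(n); 
    if f: cv2.imwrite('pics/'+f,c['pixels'][:,:,::-1])
    np.savez(''+n+'.npz',**{k:np.array(v) for k,v in c.items()})
    return c
def load(n): return dict(np.load(''+n+'.npz'))
def pix2w(c,uv,z):
    K,R,t=map(np.array,(c['camera_matrix'],c['R'],c['t'])); C=-R.T@t
    d=R.T@np.linalg.inv(K)@np.array([uv[0],uv[1],1.]); return C+d*(z-C[2])/d[2]
def w2pix(c,X):
    p=np.array(c['camera_matrix'])@(np.array(c['R'])@np.array(X)+np.array(c['t'])); return p[:2]/p[2]
E
python3 - <<'E'
from h import *
for n in ['scene','side','wrist']:
    c=cam(n,n+'0.png'); print(n,-np.array(c['R']).T@np.array(c['t']),np.array(c['R'])[2])
print(r.state())
E
```

```text
scene [1.41329427 0.63262933 0.78555874] [-0.63751783 -0.47045232 -0.61011936]
side [-0.06056414 -0.8549742   0.90308346] [ 0.48304655  0.65110817 -0.5854265 ]
wrist [0.15794504 0.61006644 0.38382889] [ 0.27084569 -0.11126248 -0.95617115]
{'time': 0.15, 'joint_positions': array([ 1.18257001e+00,  3.53511277e-01,  1.63393894e+00, -1.35473944e-05,
        1.15518708e+00, -2.37736471e-03]), 'joint_velocities': array([ 0.00013174, -0.00049887, -0.00303963, -0.00032208,  0.00111573,
        0.0015197 ]), 'effort': array([ 5.38726745e-04, -5.94206429e+01, -3.34474146e+01,  6.98343990e-02,
        2.03588762e-02, -4.09252391e-05]), 'position': array([0.2350693 , 0.57871614, 0.21403269]), 'ee_rot': array([-3.14054798e+00,  9.90485125e-06,  2.75574918e+00]), 'ft_force': array([-0.03639082,  0.01293385,  0.07401561]), 'ft_torque': array([ 0.00878005, -0.00904652, -0.01190349]), 'gripper_force': 0.0, 'grip_width': 0.9989938894474126}
```

View pics/scene0.png

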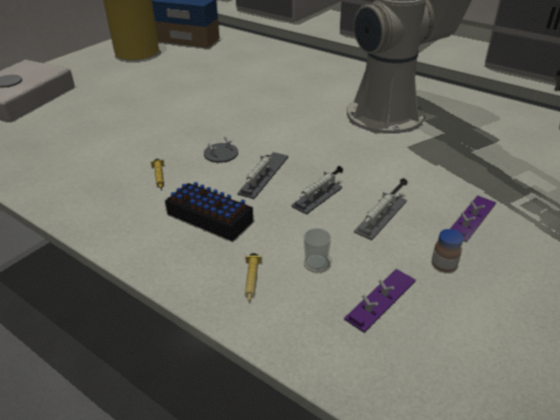

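View pics/side0.png

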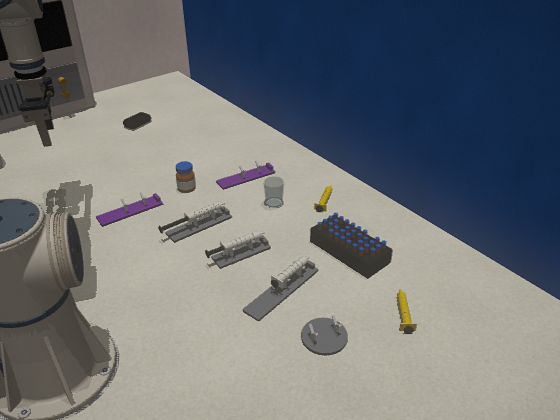

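Scene picture: three grey rests hold syringes at scene px (263,174), (318,190) and (382,208), and the spare disc is at (221,152). The yellow syringes at (158,173) and (252,277) and the purple rests at (470,217) and (382,298) are look-alikes. I'll confirm with enlarged crops.

```bash
python3 - <<'E'
import cv2
a=cv2.imread('pics/side0.png')[195:365,150:360]; cv2.imwrite('pics/sc.png',cv2.resize(a,None,fx=3.5,fy=3.5,interpolation=cv2.INTER_CUBIC))
a=cv2.imread('pics/scene0.png')[130:245,195:415]; cv2.imwrite('pics/scc.png',cv2.resize(a,None,fx=3.6,fy=3.6,interpolation=cv2.INTER_CUBIC))
E
```

```text
(no output)
```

View pics/sc.png

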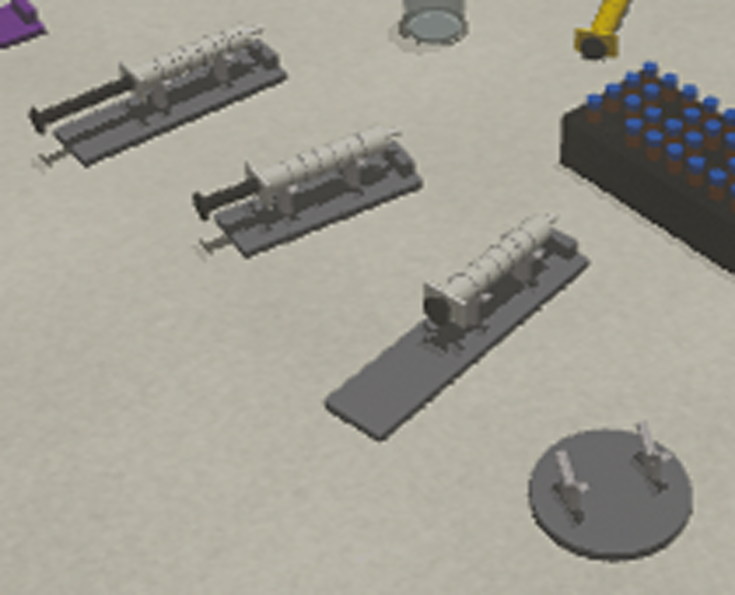

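View pics/scc.png

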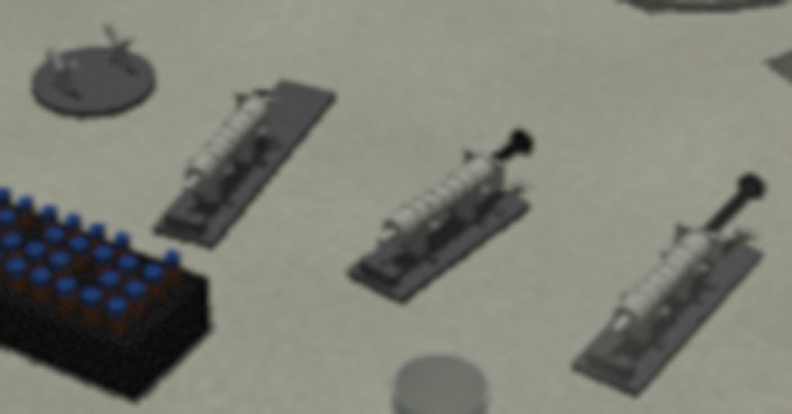

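The crops show:
- **Far rest:** medium rest (left in side view) with the drawn-out syringe.
- **Middle rest:** short rest with the half-drawn syringe.
- **Right rest:** longest rest with the pushed-in syringe.

Plan: in→spare, out→long, half→medium, in→short.

```bash
python3 - <<'E'
from h import *
np.set_printoptions(precision=4,suppress=True)
s=load('side');c=load('scene');w=load('wrist')
fs=lambda p:((p[0]+.5)/3.5-.5+150,(p[1]+.5)/3.5-.5+195)
fc=lambda p:((p[0]+.5)/3.6-.5+195,(p[1]+.5)/3.6-.5+130)
D={'A out/med':[(38,118),(262,30),(750,186),(612,325),.199],'B half/short':[(202,205),(400,133),(522,142),(386,235),.163],'C in/long':[(437,307),(556,217),(262,97),(192,180),.127]}
for k,(a,b,d,e,L) in D.items():
    for f,cc,p,q in((fs,s,a,b),(fc,c,d,e)):
        P,Q=pix2w(cc,f(p),.04),pix2w(cc,f(q),.04); v=(Q-P)[:2]
        print(k,P[:2],Q[:2],'len',np.hypot(*v),L,'yaw',np.arctan2(v[1],v[0]))
# plates corners z=.008 (side)
for n,pts in {'long':[(327,402),(380,437),(588,262)],'med':[(86,163),(287,76)],'short':[(248,253),(421,183)]}.items():
    P=[pix2w(s,fs(p),.008)[:2] for p in pts]; print(n,*P,[np.linalg.norm(P[i+1]-P[i]) for i in range(len(P)-1)],np.arctan2(*(P[-1]-P[-2])[::-1]))
for f,cc,p in((fs,s,(610,490)),(fc,c,(94,78))): print('disc',pix2w(cc,f(p),.008)[:2])
print([pix2w(s,fs(p),.008)[:2] for p in((575,505),(653,477))],[pix2w(c,fc(p),.008)[:2] for p in((70,90),(127,68))])
E
```

```text
A out/med [0.3714 0.2399] [0.5656 0.2342] len 0.19422827297070608 0.199 yaw -0.028901720243981743
A out/med [0.3705 0.24  ] [0.5634 0.2374] len 0.19287078075592587 0.199 yaw -0.013835294135872249
B half/short [0.4159 0.0779] [0.5739 0.0592] len 0.15913833669327188 0.163 yaw -0.11766885600788163
B half/short [0.4158 0.0812] [0.5676 0.0659] len 0.15256422708006173 0.163 yaw -0.10077009092779796
C in/long [ 0.4839 -0.1065] [ 0.6036 -0.0843] len 0.12178836267337317 0.127 yaw 0.1831010468474071
C in/long [ 0.4772 -0.1096] [ 0.5935 -0.0826] len 0.11931465190429537 0.127 yaw 0.22816661526494716
long [ 0.3948 -0.1066] [ 0.4042 -0.1522] [ 0.615  -0.1067] [np.float64(0.046551051670660634), np.float64(0.2155750265568396)] 0.21238902532326254
med [0.3901 0.208 ] [0.5698 0.2081] [np.float64(0.17969673369944092)] 0.00044046500004956687
short [0.4319 0.0472] [0.5744 0.0349] [np.float64(0.14307221582277818)] -0.08614661479353118
disc [ 0.4902 -0.2736]
disc [ 0.4928 -0.2678]
[array([ 0.4657, -0.2697]), array([ 0.518 , -0.2818])] [array([ 0.5174, -0.2711]), array([ 0.4657, -0.2564])]
```

```bash
cat >> h.py <<'E'
from scipy.spatial.transform import Rotation as Ro
def go(p,yaw):
    s=r.state(); R=Ro.from_euler('xyz',s['ee_rot']); 
    d=R.inv().apply(np.array(p)-s['position'])*1000; rv=(R.inv()*Ro.from_euler('xyz',[np.pi,0,yaw])).as_rotvec()
    print(np.round(d,1),np.round(rv,3))
def st():
    s=r.state(); print(round(s['time'],2),np.round(s['position'],4),np.round(s['ee_rot'],3),np.round(s['joint_positions'],2))
E
python3 -c "
from h import *
go([.535,-.098,.2],.205)"
```

```text
[-532.6 -514.1   14.6] [-0.000e+00  1.000e-03  2.551e+00]
```

>>> {"api": "play_rows", "payload": {"steps": "91 -533 -514 14 0 0 2.551;91 -533 -514 14 0 0 2.551;91 -533 -514 14 0 0 2.551;91 -533 -514 14 0 0 2.551;91 -533 -514 14 0 0 2.551;91 -533 -514 14 0 0 2.551;91 -533 -514 14 0 0 2.551;91 -533 -514 14 0 0 2.551;91 -533 -514 14 0 0 2.551;91 -533 -514 14 0 0 2.551;91 -533 -514 14 0 0 2.551;91 -533 -514 14 0 0 2.551", "force": 15}}

```text
time: 1.65
position: [0.5361, -0.1001, 0.2005]
ee_rot: [3.142, -0.0, 0.499]
ft_force: [1.5, 0.8, 0.0]
grip_width: 0.991
gripper_force: 0.0
```

```bash
python3 -c "
from h import *
st();go([.535,-.098,.2],.205)"
```

```text
1.65 [ 0.5361 -0.1001  0.2005] [ 3.142 -0.     0.499] [-0.19  0.24  1.82  0.    1.08  0.88]
[ 0.  -2.4  0.5] [ 0.    -0.     0.294]
```

>>> {"api": "play_rows", "payload": {"steps": "91 0 -2 0 0 0 0.294;91 0 -2 0 0 0 0.294;91 0 -2 0 0 0 0.294;91 0 -2 0 0 0 0.294"}}

```text
time: 2.15
position: [0.5345, -0.0958, 0.2005]
ee_rot: [-3.141, 0.0, 0.214]
ft_force: [-0.6, 0.1, 0.0]
grip_width: 0.989
gripper_force: 0.0
```

```bash
python3 -c "
from h import *
st();c=cam('wrist');cv2.imwrite('pics/w1.png',c['pixels'][:,:,::-1])"
```

```text
2.15 [ 0.5345 -0.0958  0.2005] [-3.141  0.     0.214] [-0.18  0.24  1.82  0.    1.08  1.18]
```

View pics/w1.png

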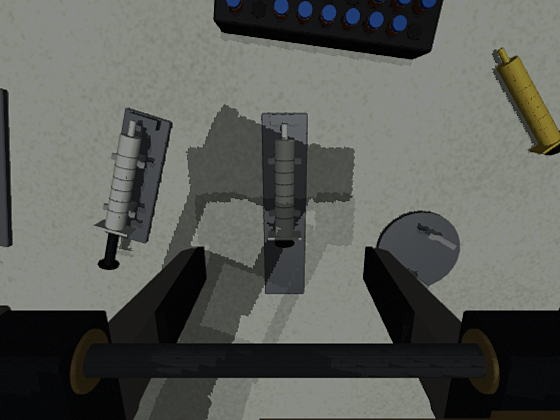

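Wrist picture: the pushed-in syringe has its nose at (284,124), disc about (285,243) and plate corners (262,113), (307,113), (304,293), (266,293). The half syringe has its nose at (133,121) and disc at (108,265). The spare disc centre is about (419,248), partly hidden by a finger.

```bash
python3 - <<'E'
from h import *
np.set_printoptions(precision=4,suppress=True)
w=load('wrist')
def seg(n,p,q,z):
    P,Q=pix2w(w,p,z)[:2],pix2w(w,q,z)[:2];v=Q-P;print(n,P,Q,np.hypot(*v),np.arctan2(v[1],v[0]))
seg('in',(285,243),(284,124),.04)
seg('longplateL',(266,293),(262,113),.008);seg('longplateR',(304,293),(307,113),.008);seg('mid',(285,293),(284.5,113),.008)
seg('half',(108,265),(133,121),.04)
seg('shortplate R',(143,243),(172,122),.008)
seg('shortplate nose edge',(126,108),(172,122),.008)
print('disc',pix2w(w,(419,247),.008))
print(w2pix(w,[.535-.065,-.098,.04]))
E
```

```text
in [ 0.4809 -0.108 ] [ 0.6037 -0.0804] 0.12588192764760975 0.22149076360492664
longplateL [ 0.3963 -0.1019] [ 0.6086 -0.0553] 0.21741559049791623 0.21622032327175944
longplateR [ 0.4064 -0.1488] [ 0.6188 -0.1022] 0.21740209526976798 0.21608005548749745
mid [ 0.4013 -0.1253] [ 0.6137 -0.0787] 0.2174088421397378 0.21615018723209212
half [0.413  0.0798] [0.5752 0.0646] 0.16285485659039625 -0.09311179847801956
shortplate R [0.4317 0.0556] [0.5791 0.0374] 0.14848254969901736 -0.12300061873329736
shortplate nose edge [0.5831 0.0868] [0.5791 0.0374] 0.049498479816247165 -1.6516843901843816
disc [ 0.4969 -0.2698  0.008 ]
[274.006  250.1402]
```

```bash
python3 -c "
from h import *
go([.540,-.0945,.022],.217)"
```

```text
[ 5.600e+00 -1.000e-01  1.786e+02] [-0.     0.    -0.003]
```

>>> {"api": "play_rows", "payload": {"steps": "60 5.6 0 60 0 0 0;50 5.6 0 120 0 0 0;50 5.6 0 150 0 0 0;50 5.6 0 178 0 0 0;50 5.6 0 178 0 0 0;45 5.6 0 178 0 0 0;35 5.6 0 178 0 0 0;27 5.6 0 178 0 0 0;15 5.6 0 178 0 0 0;10 5.6 0 178 0 0 0;10 5.6 0 178 0 0 0;10 5.6 0 178 0 0 0", "force": 15}}

```text
time: 3.7
position: [0.5404, -0.0945, 0.0231]
ee_rot: [-3.141, -0.001, 0.212]
ft_force: [-1.6, 4.3, 6.7]
grip_width: 0.211
gripper_force: 15.0
```

>>> {"api": "play_rows", "payload": {"steps": "10 0 0 -15 0 0 0;10 0 0 -30 0 0 0;10 0 0 -60 0 0 0;10 0 0 -100 0 0 0;10 -50 30 -130 0 0 0.2;10 -100 80 -150 0 0 0.4;10 -140 80 -170 0 0 0.45;10 -140 80 -170 0 0 0.45;10 -140 80 -170 0 0 0.45;10 -140 80 -170 0 0 0.45"}}

```text
time: 4.95
position: [0.4207, -0.202, 0.1924]
ee_rot: [-3.141, 0.0, -0.237]
ft_force: [0.2, 0.4, -0.2]
grip_width: 0.213
gripper_force: 15.0
```

```bash
python3 -c "
from h import *
st();c=cam('wrist','w2.png')"
```

```text
4.95 [ 0.4207 -0.202   0.1924] [-3.141  0.    -0.237] [-0.45  0.13  1.98  0.    1.03  1.36]
```

View pics/w2.png

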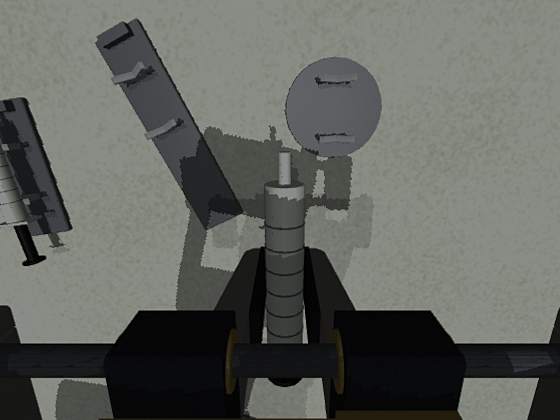

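The picture shows the syringe held straight with its nose at (285,155). The spare disc is centred at (333,107), with saddle tops about (337,79) and (335,138). The long rest is empty, with corners (97,40), (137,19), (242,211), (207,229).

```bash
python3 - <<'E'
from h import *
np.set_printoptions(precision=4,suppress=True)
w=load('wrist')
print('disc',pix2w(w,(333.5,107),.008), 'edges',pix2w(w,(381.5,107),.008),pix2w(w,(285.5,107),.008))
def seg(n,p,q,z):
    P,Q=pix2w(w,p,z)[:2],pix2w(w,q,z)[:2];v=Q-P;print(n,P,Q,(P+Q)/2,np.hypot(*v),np.arctan2(v[1],v[0]))
for z in(.03,.039): seg('saddles',(335.5,138),(337,79.5),z)
seg('long',(224.5,220),(117,29.5),.008)
seg('held nose->?',(285,340),(285,155),r.state()['position'][2]+.019)
E
```

```text
disc [ 0.4932 -0.2719  0.008 ] edges [ 0.4815 -0.3202  0.008 ] [ 0.5049 -0.2235  0.008 ]
saddles [ 0.4643 -0.265 ] [ 0.5174 -0.2768] [ 0.4908 -0.2709] 0.054380932347157414 -0.21834890551342334
saddles [ 0.4653 -0.2638] [ 0.5169 -0.2753] [ 0.4911 -0.2695] 0.05290789030600232 -0.21834890551342293
long [ 0.4013 -0.1265] [ 0.6134 -0.0812] [ 0.5073 -0.1039] 0.21678069910009115 0.21022346184269608
held nose->? [ 0.3838 -0.1933] [ 0.4825 -0.2172] [ 0.4331 -0.2053] 0.10152692535957482 -0.2375874190774517
```

```bash
python3 -c "
from h import *
go([.492,-.271,.0235],-.225)"
```

```text
[ 85.7  50.5 168.6] [-0.     0.001 -0.012]
```

>>> {"api": "play_rows", "payload": {"steps": "10 40 25 0 0 0 -0.01;10 86 50 20 0 0 -0.01;10 86 50 70 0 0 -0.01;10 86 50 110 0 0 -0.01;10 86 50 130 0 0 -0.01;10 86 50 145 0 0 -0.01;10 86 50 155 0 0 -0.01;10 86 50 162 0 0 -0.01;10 86 50 168 0 0 -0.01;10 86 50 169 0 0 -0.01;10 86 50 169 0 0 -0.01"}}

```text
time: 6.38
position: [0.492, -0.2714, 0.0239]
ee_rot: [3.141, -0.0, -0.228]
ft_force: [0.5, 0.3, -0.4]
grip_width: 0.209
gripper_force: 15.0
```

>>> {"api": "play_rows", "payload": {"steps": "10 0 0 1 0 0 0;22 0 0 1 0 0 0;30 0 0 1 0 0 0;45 0 0 1 0 0 0;50 0 0 1 0 0 0;50 0 0 1 0 0 0;50 0 0 -20 0 0 0;50 0 0 -60 0 0 0;50 0 0 -110 0 0 0;50 0 0 -170 0 0 0;50 0 0 -180 0 0 0;50 0 0 -180 0 0 0"}}

```text
time: 7.88
position: [0.4919, -0.2714, 0.2039]
ee_rot: [3.141, -0.001, -0.228]
ft_force: [0.1, -0.7, 0.4]
grip_width: 0.547
gripper_force: 0.0
```

```bash
python3 -c "
from h import *
st();c=cam('wrist','w3.png'); a=np.array(c['pixels'])[:,:,::-1]; cv2.imwrite('pics/w3c.png',a[60:300,150:420])
# next hover over medium rest
go([.500,.237,.2],0.0)"
```

```text
7.88 [ 0.4919 -0.2714  0.2039] [ 3.141e+00 -1.000e-03 -2.280e-01] [-0.51  0.27  1.78  0.    1.09  1.29]
[-106.4 -496.8    2.9] [-0.     0.001 -0.228]
```

View pics/w3c.png

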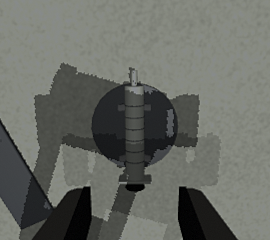

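The pushed-in syringe lies straight in the spare saddles (nose at about px (283,130) of the full frame). Next is the drawn-out one.

>>> {"api": "play_rows", "payload": {"steps": "60 -106 -497 3 0 0 -0.228;60 -106 -497 3 0 0 -0.228;60 -106 -497 3 0 0 -0.228;60 -106 -497 3 0 0 -0.228;60 -106 -497 3 0 0 -0.228;60 -106 -497 3 0 0 -0.228;60 -106 -497 3 0 0 -0.228;60 -106 -497 3 0 0 -0.228;60 -106 -497 3 0 0 -0.228;60 -106 -497 3 0 0 -0.228;60 -106 -497 3 0 0 -0.228"}}

```text
time: 9.3
position: [0.5006, 0.2351, 0.1997]
ee_rot: [3.14, 0.002, -0.001]
ft_force: [0.5, -0.1, 0.3]
grip_width: 0.655
gripper_force: 0.0
```

```bash
python3 -c "
from h import *
st();c=cam('wrist','w4.png')"
```

```text
9.3 [0.5006 0.2351 0.1997] [ 3.14e+00  2.00e-03 -1.00e-03] [ 0.44  0.26  1.8  -0.    1.08  2.01]
```

View pics/w4.png

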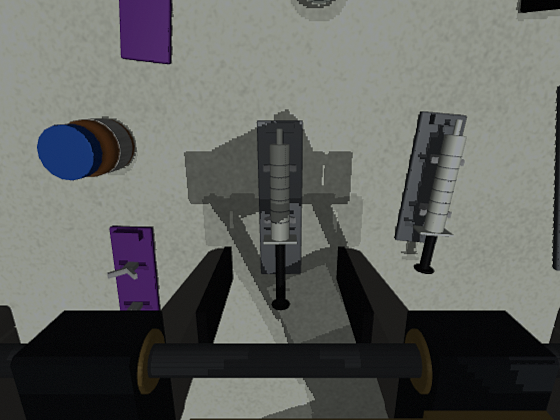

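In this view the drawn-out syringe has its nose at (280,129), disc at (281,305) and plate corners (257,121), (302,121), (300,272), (261,272). The half syringe has its nose at (460,122), disc at (425,269) and plate corners (419,112), (466,115), (396,239).

```bash
python3 - <<'E'
from h import *
np.set_printoptions(precision=4,suppress=True)
w=load('wrist')
def seg(n,p,q,z,b):
    P,Q=pix2w(w,p,z)[:2],pix2w(w,q,z)[:2];v=Q-P;print(n,P,Q,np.hypot(*v),np.arctan2(v[1],v[0]),'origin',Q-b*v/np.hypot(*v))
seg('out',(281,305),(280,129),.04,.065)
seg('med',(280.5,272),(279.5,121),.008,.075)
seg('half',(425,269),(460,122),.04,.065)
seg('shortL',(396,239),(419,112),.008,.075);seg('edge',(466,115),(419,112),.008,0)
go([.5,.2365,.022],0)
E
```

```text
out [0.3679 0.2393] [0.5665 0.2391] 0.198604599502917 -0.0007902107208096622 origin [0.5015 0.2392]
med [0.3936 0.24  ] [0.5731 0.24  ] 0.1794925107258644 -0.00022555006279939799 origin [0.4981 0.24  ]
half [0.4137 0.0777] [0.5726 0.0633] 0.1595954367986714 -0.09046941577128353 origin [0.5079 0.0691]
shortL [0.4369 0.1019] [0.5819 0.0917] 0.14535593330769528 -0.0702176334525233 origin [0.5071 0.097 ]
edge [0.5787 0.0413] [0.5819 0.0917] 0.05053949161719979 1.507467455695547 origin [0.5819 0.0917]
[ -0.6  -1.5 178. ] [ 0.001  0.001 -0.002]
```

>>> {"api": "play_rows", "payload": {"steps": "55 0.5 -4 60 0 0 0;50 0.5 -4 120 0 0 0;50 0.5 -4 150 0 0 0;50 0.5 -4 177 0 0 0;50 0.5 -4 177 0 0 0;45 0.5 -4 177 0 0 0;35 0.5 -4 177 0 0 0;27 0.5 -4 177 0 0 0;15 0.5 -4 177 0 0 0;10 0.5 -4 177 0 0 0;10 0.5 -4 177 0 0 0;10 0.5 -4 177 0 0 0", "force": 20}}

```text
time: 10.85
position: [0.5018, 0.2402, 0.0241]
ee_rot: [3.141, -0.001, 0.0]
ft_force: [1.0, -5.8, 4.4]
grip_width: 0.214
gripper_force: 20.0
```

```bash
python3 -c "
from h import *
st();go([.540,-.0948,.13],.216)"
```

```text
10.85 [0.5018 0.2402 0.0241] [ 3.141e+00 -1.000e-03  0.000e+00] [ 0.44  0.5   1.92 -0.    0.72  2.02]
[  38.1  335.1 -105.6] [ 0.001 -0.    -0.216]
```

>>> {"api": "play_rows", "payload": {"steps": "10 0 0 -15 0 0 0;10 0 0 -35 0 0 0;10 0 0 -80 0 0 0;10 0 0 -120 0 0 0;10 38 335 -120 0 0 -0.216;10 38 335 -120 0 0 -0.216;10 38 335 -120 0 0 -0.216;10 38 335 -120 0 0 -0.216;10 38 335 -120 0 0 -0.216;10 38 335 -120 0 0 -0.216;10 38 335 -120 0 0 -0.216;10 38 335 -120 0 0 -0.216"}}

```text
time: 12.35
position: [0.5393, -0.0935, 0.144]
ee_rot: [-3.141, -0.0, 0.216]
ft_force: [-0.0, -0.0, 0.1]
grip_width: 0.213
gripper_force: 20.0
```

```bash
python3 -c "
from h import *
st();c=cam('wrist','w5.png');go([.540,-.0948,.0235],.216)"
```

```text
12.35 [ 0.5393 -0.0935  0.144 ] [-3.141 -0.     0.216] [-0.17  0.31  1.87  0.    0.96  1.18]
[  0.3   1.8 120.4] [-0.    -0.     0.001]
```

View pics/w5.png

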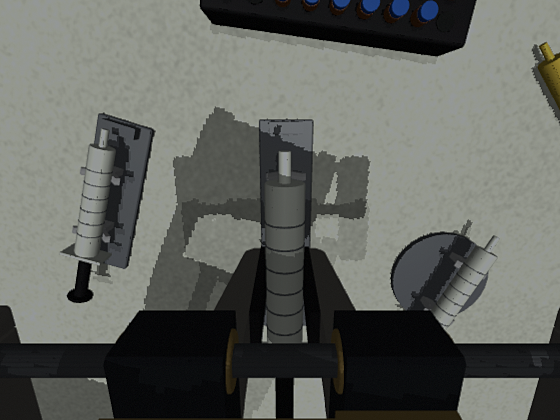

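The syringe is held straight (nose at (285,153)) above the long rest's plate (nose edge (260–313, 121)), so it is aligned. I'll lower it.

>>> {"api": "play_rows", "payload": {"steps": "10 0 1.5 40 0 0 0;10 0 1.5 80 0 0 0;10 0 1.5 95 0 0 0;10 0 1.5 105 0 0 0;10 0 1.5 112 0 0 0;10 0 1.5 117 0 0 0;10 0 1.5 120 0 0 0;10 0 1.5 120 0 0 0;10 0 1.5 120 0 0 0"}}

```text
time: 13.52
position: [0.5401, -0.0953, 0.0245]
ee_rot: [-3.141, -0.001, 0.215]
ft_force: [-1.8, 3.2, 6.0]
grip_width: 0.21
gripper_force: 20.0
```

>>> {"api": "play_rows", "payload": {"steps": "22 0 0 0 0 0 0;30 0 0 0 0 0 0;45 0 0 0 0 0 0;50 0 0 0 0 0 0;50 0 0 0 0 0 0;50 0 0 -20 0 0 0;50 0 0 -60 0 0 0;50 0 0 -110 0 0 0;50 0 0 -170 0 0 0;50 0 0 -175 0 0 0"}}

```text
time: 14.78
position: [0.5424, -0.0962, 0.2031]
ee_rot: [3.139, -0.007, 0.216]
ft_force: [-0.4, 0.3, -0.3]
grip_width: 0.542
gripper_force: 0.0
```

```bash
python3 -c "
from h import *
st();c=cam('wrist','w6.png');go([.5085,.070,.2],-.095)"
```

```text
14.78 [ 0.5424 -0.0962  0.2031] [ 3.139 -0.007  0.216] [-0.18  0.25  1.81 -0.    1.08  1.18]
[   3.6 -169.1    0.9] [ 0.001 -0.005  0.311]
```

View pics/w6.png

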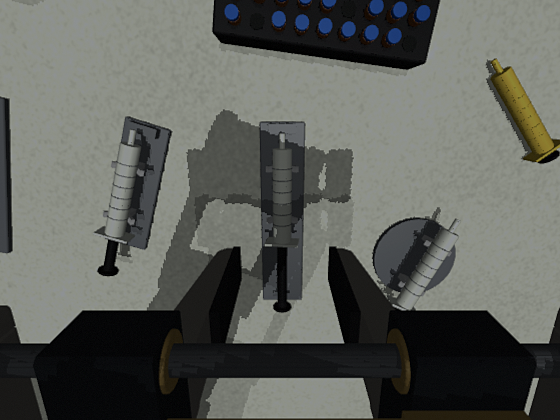

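The drawn-out syringe is centred in the long rest: nose (282,132), disc (282,306), plate mid-column 282. Next is the half-drawn one.

>>> {"api": "play_rows", "payload": {"steps": "50 3.5 -169 1 0 0 0.311;50 3.5 -169 1 0 0 0.311;50 3.5 -169 1 0 0 0.311;50 3.5 -169 1 0 0 0.311;50 3.5 -169 1 0 0 0.311;50 3.5 -169 1 0 0 0.311;50 3.5 -169 1 0 0 0.311"}}

```text
time: 15.7
position: [0.5071, 0.0692, 0.1973]
ee_rot: [3.141, 0.0, -0.097]
ft_force: [0.0, -0.5, -0.8]
grip_width: 0.544
gripper_force: 0.0
```

```bash
python3 -c "
from h import *
st();c=cam('wrist','w7.png')"
```

```text
15.7 [0.5071 0.0692 0.1973] [ 3.141  0.    -0.097] [ 0.13  0.2   1.89 -0.    1.06  1.8 ]
```

View pics/w7.png

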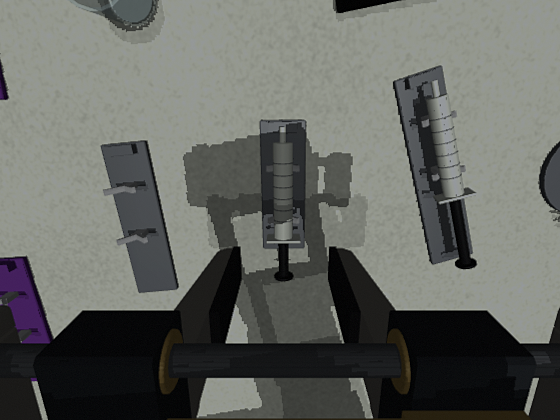

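The half syringe has its nose at (283,126), disc at (284,275) and plate corners (261,120), (305,120), (303,246), (263,246). The medium rest is empty, with corners (101,146), (147,140), (177,288), (138,292).

```bash
python3 - <<'E'
from h import *
np.set_printoptions(precision=4,suppress=True)
w=load('wrist')
def seg(n,p,q,z,b):
    P,Q=pix2w(w,p,z)[:2],pix2w(w,q,z)[:2];v=Q-P;print(n,P,Q,np.hypot(*v),np.arctan2(v[1],v[0]),'origin',Q-b*v/np.hypot(*v))
seg('half',(284,275),(283,126),.04,.065)
seg('short',(283,246),(283,120),.008,.075)
seg('med',(157.5,290),(124,143),.008,.075)
go([.51,.0695,.0225],-.095)
E
```

```text
half [0.4152 0.0787] [0.5759 0.0638] 0.1613876244486285 -0.09232976019520253 origin [0.5112 0.0698]
short [0.4366 0.0778] [0.5807 0.0634] 0.14483277486465104 -0.09925828052404369 origin [0.5061 0.0709]
med [0.3928 0.2393] [0.5737 0.2374] 0.18083791636615543 -0.010815947647636088 origin [0.4987 0.2382]
[  2.9  -0.5 174.9] [ 0.     0.    -0.002]
```

>>> {"api": "play_rows", "payload": {"steps": "50 3.5 -1 60 0 0 0;50 3.5 -1 120 0 0 0;50 3.5 -1 150 0 0 0;50 3.5 -1 174.5 0 0 0;50 3.5 -1 174.5 0 0 0;45 3.5 -1 174.5 0 0 0;35 3.5 -1 174.5 0 0 0;27 3.5 -1 174.5 0 0 0;15 3.5 -1 174.5 0 0 0;10 3.5 -1 174.5 0 0 0;10 3.5 -1 174.5 0 0 0;10 3.5 -1 174.5 0 0 0", "force": 20}}

```text
time: 17.25
position: [0.5109, 0.0706, 0.0235]
ee_rot: [3.141, -0.001, -0.095]
ft_force: [-0.8, -4.0, 6.2]
grip_width: 0.21
gripper_force: 20.0
```

```bash
python3 -c "
from h import *
st();go([.5015,.240,.144],0)"
```

```text
17.25 [0.5109 0.0706 0.0235] [ 3.141e+00 -1.000e-03 -9.500e-02] [ 0.13  0.46  2.01 -0.    0.68  1.8 ]
[ -25.3 -167.8 -120.5] [ 0.    -0.001 -0.095]
```

>>> {"api": "play_rows", "payload": {"steps": "10 0 0 -15 0 0 0;10 0 0 -35 0 0 0;10 0 0 -80 0 0 0;10 0 0 -120 0 0 0;10 -25.5 -168 -120 0 0 -0.095;10 -25.5 -168 -120 0 0 -0.095;10 -25.5 -168 -120 0 0 -0.095;10 -25.5 -168 -120 0 0 -0.095;10 -25.5 -168 -120 0 0 -0.095;10 -25.5 -168 -120 0 0 -0.095"}}

```text
time: 18.5
position: [0.5011, 0.2393, 0.1432]
ee_rot: [3.141, 0.0, -0.001]
ft_force: [-0.1, -0.3, 0.7]
grip_width: 0.21
gripper_force: 20.0
```

```bash
python3 -c "
from h import *
st();go([.5015,.240,.0235],0)"
```

```text
18.5 [0.5011 0.2393 0.1432] [ 3.141e+00  0.000e+00 -1.000e-03] [ 0.44  0.33  1.85 -0.    0.97  2.02]
[  0.4  -0.7 119.7] [ 0.     0.    -0.001]
```

>>> {"api": "play_rows", "payload": {"steps": "10 0 -0.5 40 0 0 0;10 0 -0.5 80 0 0 0;10 0 -0.5 95 0 0 0;10 0 -0.5 105 0 0 0;10 0 -0.5 112 0 0 0;10 0 -0.5 117 0 0 0;10 0 -0.5 119 0 0 0;10 0 -0.5 119 0 0 0;10 0 -0.5 119 0 0 0"}}

```text
time: 19.62
position: [0.5014, 0.241, 0.0245]
ee_rot: [-3.142, -0.001, -0.0]
ft_force: [1.2, -2.3, 2.8]
grip_width: 0.206
gripper_force: 20.0
```

>>> {"api": "play_rows", "payload": {"steps": "22 0 0 0 0 0 0;30 0 0 0 0 0 0;45 0 0 0 0 0 0;50 0 0 0 0 0 0;50 0 0 0 0 0 0;50 0 0 -20 0 0 0;50 0 0 -60 0 0 0;50 0 0 -110 0 0 0;50 0 0 -170 0 0 0;50 0 0 -175 0 0 0;50 0 0 -175 0 0 0"}}

```text
time: 21.0
position: [0.501, 0.2409, 0.1991]
ee_rot: [-3.141, -0.0, -0.0]
ft_force: [-0.2, -0.4, -1.3]
grip_width: 0.543
gripper_force: 0.0
```

```bash
python3 -c "
from h import *
st();c=cam('wrist','w8.png');go([.492,-.2714,.2],-.225)"
```

```text
21.0 [0.501  0.2409 0.1991] [-3.141 -0.    -0.   ] [0.45 0.26 1.8  0.   1.08 2.02]
[ -8.3 512.   -1.6] [0.001 0.001 0.225]
```

View pics/w8.png

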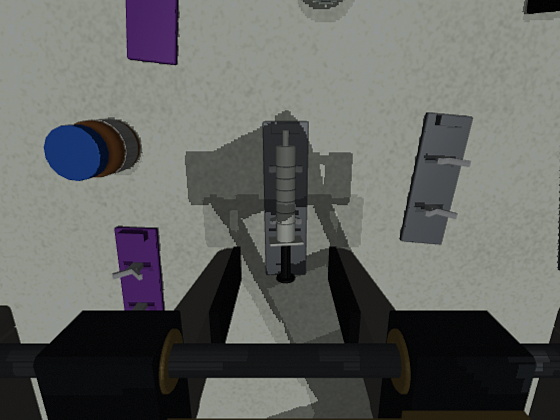

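The half-drawn syringe lies centred in the medium rest (nose (286,130), disc (286,277), plate mid-column 286). The last one is the pushed-in syringe, now in the spare rest.

>>> {"api": "play_rows", "payload": {"steps": "50 -8.5 512 -1.5 0 0 0.226;50 -8.5 512 -1.5 0 0 0.226;50 -8.5 512 -1.5 0 0 0.226;50 -8.5 512 -1.5 0 0 0.226;50 -8.5 512 -1.5 0 0 0.226;50 -8.5 512 -1.5 0 0 0.226;50 -8.5 512 -1.5 0 0 0.226;50 -8.5 512 -1.5 0 0 0.226;50 -8.5 512 -1.5 0 0 0.226;50 -8.5 512 -1.5 0 0 0.226;50 -8.5 512 -1.5 0 0 0.226;50 -8.5 512 -1.5 0 0 0.226"}}

```text
time: 22.55
position: [0.4927, -0.2695, 0.2004]
ee_rot: [-3.141, 0.0, -0.224]
ft_force: [0.5, 1.1, 0.4]
grip_width: 0.544
gripper_force: 0.0
```

```bash
python3 -c "
from h import *
st();go([.492,-.271,.0225],-.225)"
```

```text
22.55 [ 0.4927 -0.2695  0.2004] [-3.141  0.    -0.224] [-0.5   0.27  1.78  0.    1.09  1.29]
[ -0.2   1.6 177.9] [-0.     0.     0.001]
```

>>> {"api": "play_rows", "payload": {"steps": "50 -0.2 1.5 60 0 0 0;50 -0.2 1.5 120 0 0 0;50 -0.2 1.5 150 0 0 0;50 -0.2 1.5 177 0 0 0;50 -0.2 1.5 177 0 0 0;45 -0.2 1.5 177 0 0 0;35 -0.2 1.5 177 0 0 0;27 -0.2 1.5 177 0 0 0;15 -0.2 1.5 177 0 0 0;10 -0.2 1.5 177 0 0 0;10 -0.2 1.5 177 0 0 0;10 -0.2 1.5 177 0 0 0", "force": 20}}

```text
time: 24.05
position: [0.4926, -0.2717, 0.0242]
ee_rot: [-3.14, -0.001, -0.227]
ft_force: [0.6, 6.5, 5.4]
grip_width: 0.209
gripper_force: 20.0
```

```bash
python3 -c "
from h import *
st();go([.5105,.0706,.144],-.096)"
```

```text
24.05 [ 0.4926 -0.2717  0.0242] [-3.14e+00 -1.00e-03 -2.27e-01] [-0.51  0.51  1.9   0.    0.73  1.29]
[ -59.4 -337.7 -119.4] [-0.001 -0.001 -0.131]
```

>>> {"api": "play_rows", "payload": {"steps": "10 0 0 -15 0 0 0;10 0 0 -35 0 0 0;10 0 0 -80 0 0 0;10 0 0 -120 0 0 0;10 -59.5 -338 -120 0 0 -0.131;10 -59.5 -338 -120 0 0 -0.131;10 -59.5 -338 -120 0 0 -0.131;10 -59.5 -338 -120 0 0 -0.131;10 -59.5 -338 -120 0 0 -0.131;10 -59.5 -338 -120 0 0 -0.131;10 -59.5 -338 -120 0 0 -0.131;10 -59.5 -338 -120 0 0 -0.131"}}

```text
time: 25.55
position: [0.5098, 0.0696, 0.144]
ee_rot: [3.141, -0.0, -0.095]
ft_force: [-0.3, -0.2, 0.4]
grip_width: 0.208
gripper_force: 20.0
```

```bash
python3 -c "
from h import *
st();go([.5105,.0706,.0238],-.096)"
```

```text
25.55 [0.5098 0.0696 0.144 ] [ 3.141 -0.    -0.095] [ 0.13  0.27  1.93 -0.    0.94  1.8 ]
[  0.5  -1.1 120.2] [ 0.    -0.     0.001]
```

>>> {"api": "play_rows", "payload": {"steps": "10 0 -1 40 0 0 0;10 0 -1 80 0 0 0;10 0 -1 95 0 0 0;10 0 -1 105 0 0 0;10 0 -1 112 0 0 0;10 0 -1 117 0 0 0;10 0 -1 120 0 0 0;10 0 -1 120 0 0 0;10 0 -1 120 0 0 0"}}

```text
time: 26.68
position: [0.5103, 0.0709, 0.0242]
ee_rot: [3.141, -0.001, -0.095]
ft_force: [-0.7, -4.8, 6.4]
grip_width: 0.211
gripper_force: 20.0
```

>>> {"api": "play_rows", "payload": {"steps": "22 0 0 0 0 0 0;30 0 0 0 0 0 0;45 0 0 0 0 0 0;50 0 0 0 0 0 0;50 0 0 0 0 0 0;50 0 0 -20 0 0 0;50 0 0 -60 0 0 0;50 0 0 -110 0 0 0;50 0 0 -170 0 0 0;50 0 0 -200 0 0 0;50 0 0 -200 0 0 0;50 0 0 -200 0 0 0"}}

```text
time: 28.18
position: [0.5092, 0.0712, 0.2225]
ee_rot: [3.141, 0.001, -0.095]
ft_force: [-0.2, 0.3, -0.6]
grip_width: 0.543
gripper_force: 0.0
```

```bash
python3 -c "
from h import *
st();c=cam('wrist','w9.png')"
```

```text
28.18 [0.5092 0.0712 0.2225] [ 3.141e+00  1.000e-03 -9.500e-02] [0.14 0.17 1.86 0.   1.11 1.8 ]
```

View pics/w9.png

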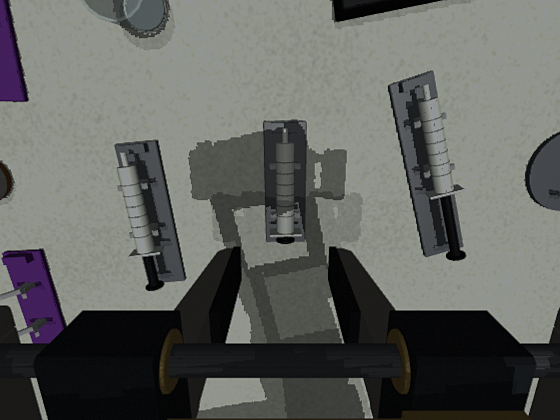

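All three lie straight in the right rests: pushed-in in the short rest (nose (285,128)), half-drawn in the medium (nose (124,157)), drawn-out in the long (nose (426,88)). The arm is clear, so I'm handing in.

```bash
python3 -c "
from h import *
print(r.close_job())"
```

```text
the job is handed in; nothing more can be done
None
```

I handed the job in at about 28 s on the robot's clock: the last picture shows the drawn-out syringe in the longest rest, the half-drawn one in the medium rest and the pushed-in one in the shortest (parked in the spare rest on the way), but no verdict came back.

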